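# Open the gate of the drying pen

## Robot

A 7-joint arm with a two-finger parallel gripper is mounted at the origin on the work surface. World frame = base frame: x ahead of the robot, y to its left, z up, the work surface at z = 0. Lengths are in m, angles in rad, forces in N, time in s.
With the tool pointing down it reaches from about 0.35 to 0.9 m from the base axis. Payload 7.2 kg.
Tool frame: the origin (TCP) lies midway between the tips of the shut fingers; the grasp point (between the pads) lies 19 mm behind it; x points along the fingers, z is the direction in which the jaws open and shut, and the axes are right-handed (so a half turn about x gives the same grasp; the last joint's range is limited). The gripper opens to 88 mm and grips with 3 to 60 N. Pads are 20 mm wide; open, the fingers measure 115 mm over their backs; the gripper's body (75 mm by 178 mm) begins 61 mm behind the grasp point.
Start: joints at [-1.284, 0.411, -0.013, 1.596, 0.006, 1.134, -0.082], TCP at [0.217, 0.586, 0.223] pointing down, gripper open.
Joint ranges: [-2.95, 2.95], [-0.29, 1.99], [-1.47, 1.44], [0.14, 2.54], [-1.03, 4.17], [0.13, 1.85], [-2.86, 2.86]. Speed limits (rad/s): [2.39, 2.39, 3.01, 3.01, 3.14, 3.14, 3.14].

## Interface

Orientations are given as a unit quaternion [w, x, y, z].
In Python, from cell import * gives the robot as it stands.
- The arm moves only by the tool apply_moves, never from a script. Its argument "moves" is a list of rows, each a list of 3 entries, a list of its own where there are three numbers: the shift along the tool's x, y, z as a fraction of full scale, then the turn, a rotation vector about the tool's x, y, z as a fraction of full scale, then the closure, from 0 (fully open) to 1 (shut). In form: [[[x, y, z], [ax, ay, az], gripper], ...]. A call has 1 to 5 rows; each row shifts and turns the pose as measured when the row begins, along the tool's axes as they then stand; what a row does not reach is not made up. Full scale, the value 1, is 6 cm for a shift and pi rad for a turn. A row lasts 1/8 s, in which the tool goes at most 62.5 mm and 10.7 degrees, less where a joint would pass 70% of its speed; a pose out of reach is approached as far as the arm can. A call with a number of a shift or a turn outside -1 to 1 is refused whole. A call with a gripper value outside its range is refused whole. The fingers move at their own pace and stop on an object; "newtons" is the grip in N (left out, the last holds). Time passes only in rows, so rows that do not move let the fingers close. It gives the time, the measured TCP pose, the force and the opening at its end, in the units of the state.
- state(): the state, without advancing time (a new reading comes with each control period).
- snapshot(name): name is "side" or "top" or "wrist"; returns the picture (400x640x3 uint8, red, green, blue); there is no depth.
- camera_info(name): a dict with "K" (3x3 intrinsics, pixels), "dist_coeffs" ([k1, k2, p1, p2, k3] as OpenCV has them; the pictures are not rectified), "world_from_camera" (4x4, takes a point from camera to world coordinates). Camera axes: x right, y down, z forward; pixel columns grow to the right and rows downward; lengths in m; the calibration is good to about 2 mm. A picture is of the moment at which its call begins: read the wrist's pose just before it. camera_info takes no time and is no camera call; for the wrist camera it gives the pose at the moment of the call.
- finish_job(): hands the job in, once; it reports no verdict.
The state is a dict: "time": time; "joint_positions": joint angles; "dq": joint speeds; "joint_efforts": joint torques, N m; "eef_pos": TCP position; "ee_rot": TCP orientation; "contact_force": force on the tool from outside, world axes, zero at the start; "moment": the same for the moment, N m; "width": opening from 0.0 (shut) to 1.0 (fully open).
Only numpy, scipy, OpenCV 4.12 (cv2) and the standard library are available. Lean on these libraries where they do the work, as an engineer would, in place of code of your own. Each camera call takes 0.05 s, during which the arm holds its last target. There are 200 camera calls.

## Task

Press the thumb lever on the drying pen's gate down gently until the latch bar is lifted over the lip of its keeper, and while holding it down swing the gate towards you. Leave the gate standing open roughly square to the pen, with the lever let go and the bar dropped back level. Do not wrench the bar against the keeper's lip or force it against the guard above (stop pressing as soon as you feel it), and leave the pots, the jar and the brush where they are.

Things in the scene. Friction and masses are not known exactly. Their poses are not given: they have to be found in the camera images.
- drying_pen: Open-topped plywood pen fixed on the bench, 260 mm deep (x), 360 wide (y), walls 120 high; front posts 165 high, 40 wide, at y = -147 and +147 mm, front faces at x = -8 mm. Origin: on the bench, mid-length in the shut gate's plane. +x points into the pen, +y along the shut gate from hinge to free end, z up.
- gate_hinge (a point): Point on the gate's vertical hinge line, 132 mm above the bench. Axes turn with the gate: +y along it from hinge to free end, -x out of its front face. The gate is slatted wood, 240 mm long, 160 high, 16 thick; its middle plane goes through this point, front face at x = -8 mm.
- gate (a joint): Angle of the gate, rad: 0 shut; grows as the free end swings out towards the robot (counter-clockwise from above); stop at 2.0. The hinge is slightly stiff (about 0.2 N m), so the gate stays where it is left.
- latch_bar (a joint): Angle of the steel latch bar, rad: 0 level at rest on its own stop; grows as the bar's tip rises; limit 0.34. The bar is tip-heavy and falls back by itself. Lifting it takes about 1 to 4 N down on the thumb lever (its weight varies); where the guard stops it the lever stiffens sharply, by about 8 N per mm.
- latch_pivot (a point): Pivot of the latch bar, a rocker on the gate's front: 165 mm along the gate from the hinge line, 18 mm in front of the gate's middle plane, 125 mm above the bench. Tip on the free-end side, thumb lever 70 mm away on the hinge side. Axes as the gate's.
- thumb_lever: Steel thumb plate on the latch bar; pressing it down lifts the tip, pulling its lip swings the gate. Origin: centre of the flat top, 132 mm up at rest, 95 mm from the hinge line, 33 mm before the gate's middle plane; axes as the gate's. 45 mm long (y), 4 thick; upturned lip at the outer edge 16 mm high, inner face at x = -21 mm; 46 mm clear from lip to gate.
- bar_tip: End of the latch bar, 30 mm long, 14 high, 8 thick; origin at its centre, 100 mm from the pivot. At rest it lies in the steel keeper on the free-end post, behind a lip on the side to which the gate opens and under a rubber-faced guard. Once the gate is open by 0.15 rad the tip is clear of both. Load on it must stay under 12 N (17 N on the lever above the lifting load).
- keeper_spot (a point): Point on the post where the keeper is screwed, level with the bar's underside at rest. The lip's top is 4 to 20 mm higher: set by hand, not measured. The guard stops the bar when its underside is 4 mm over the lip's top. The thumb plate goes down 0.7 mm per mm of tip lift: the guard is met 5 to 17 mm below rest, and the lip is cleared about 2 to 3 mm before that.
- tea_bowl: Unfired clay bowl, 90 mm wide, 60 mm high, standing in the pen; origin at the centre of its foot. Leave it alone.
- clay_cup: Unfired clay cup, 72 mm wide, 75 mm high, standing in the pen; origin at the centre of its foot. Leave it alone.
- glaze_jar: White closed jar, 76 mm wide, 100 mm high, on the bench to the left of the pen; origin at the centre of its foot. Leave it alone.
- trim_brush: Brush lying on the bench to the right of the pen; origin under its middle. Leave it alone.

How it is judged:
By the outcome, as a careful person would: the job done as asked, in the order asked, and still so for the second after the job is handed in, with the robot touching nothing.
It also fails if it takes over 61 s, if anything falls off the work surface, if the arm or the gripper's body presses on something with over 40 N, if the wrist force passes 120 N, or if a joint passes its speed limit or range.

## Working session

There is one attempt and no reset: what is moved stays moved. The work goes in short steps, Python scripts to look and compute and a tool call to move; the robot and the scene stay as the last step left them, time stands still between calls to the robot, and variables do not carry over. Pictures are saved under pics/ and viewed, about 8 in all and at most 12, crops included, and the job is handed in when it is done.

Besides the shell and the picture viewer there is one more tool, called after ">>>" in YAML: its name, and indented under it one key for each argument. apply_moves: Moves the arm, as the interface text tells. Its arguments: {"type":"object","properties":{"moves":{"type":"array"},"newtons":{"type":"number"}},"required":["moves"]}

```bash
ls; mkdir -p pics
python3 - <<'E'
from cell import *
import cv2,json
for n in("side","top"):
    im=snapshot(n); cv2.imwrite(f"pics/{n}0.png",cv2.cvtColor(im,cv2.COLOR_RGB2BGR))
    c=camera_info(n); print(n,c)
print(state())
E
```

```text
pics
side {'K': array([[448.79407976,   0.        , 322.76717565],
       [  0.        , 448.79407976, 198.50671332],
       [  0.        ,   0.        ,   1.        ]]), 'dist_coeffs': array([0.04398078, 0.        , 0.        , 0.        , 0.        ]), 'world_from_camera': array([[ 0.69252075, -0.48581419,  0.53329128, -0.19888901],
       [-0.72133919, -0.45689361,  0.52049783, -0.81536606],
       [-0.00920786, -0.74513945, -0.66684512,  1.1399262 ],
       [ 0.        ,  0.        ,  0.        ,  1.        ]])}
top {'K': array([[413.13738842,   0.        , 322.94389915],
       [  0.        , 413.13738842, 206.83175485],
       [  0.        ,   0.        ,   1.        ]]), 'dist_coeffs': array([-0.03889638,  0.        ,  0.        ,  0.        ,  0.        ]), 'world_from_camera': array([[-0.00379211, -0.98485565,  0.17333486,  0.42682755],
       [-0.99996872,  0.00253151, -0.00749314,  0.00978531],
       [ 0.00694086, -0.17335786, -0.98483444,  1.2050003 ],
       [ 0.        ,  0.        ,  0.        ,  1.        ]])}
{'time': 0.1, 'joint_positions': array([-1.28415936,  0.4118139 , -0.01270396,  1.59696229,  0.00558901,
        1.13432555, -0.08220995]), 'dq': array([ 0.0005987 , -0.00447406, -0.0008595 , -0.0026569 , -0.00292047,
        0.00046955, -0.00130362]), 'joint_efforts': array([ 2.32792714e-03, -5.89094889e+01,  6.43381979e-01, -2.91710705e+01,
       -5.38579118e-02,  1.44504133e-02,  3.89838340e-05]), 'eef_pos': array([0.21702388, 0.58561055, 0.22189618]), 'ee_rot': array([ 0.5799883 , -0.40423254,  0.58080224,  0.40358195]), 'contact_force': array([ 0.33693911,  0.42080012, -1.21090424]), 'moment': array([0.00816861, 0.03271196, 0.01078219]), 'width': 0.9968164661477169}
```

View pics/side0.png

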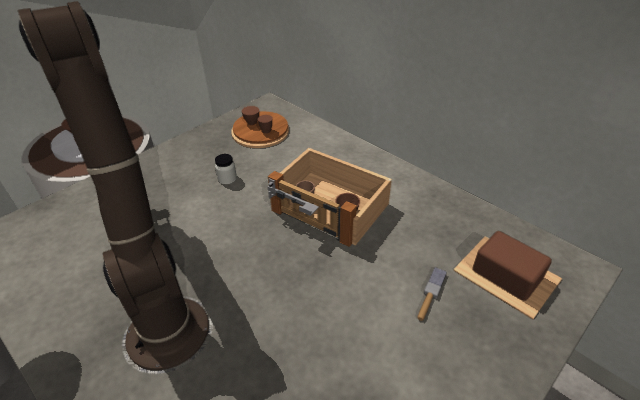

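View pics/top0.png

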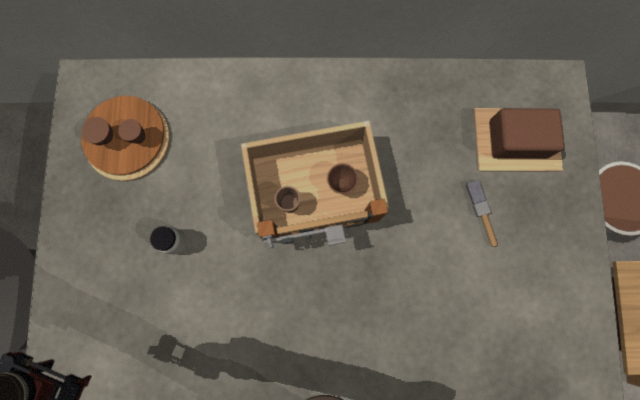

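The pen sits at about (315,185) in the top view. Its posts are at (265,228) and (378,208), and the latch plate is at (335,235). Next I'll enlarge both views around the pen.

Run:
```python
import cv2,numpy as np
t=cv2.imread("pics/top0.png")[190:260,240:400]; s=cv2.imread("pics/side0.png")[165:250,255:375]
t=cv2.resize(t,None,fx=5,fy=5,interpolation=cv2.INTER_CUBIC)
cv2.imwrite("pics/tc.png",t)
cv2.imwrite("pics/sc.png",cv2.resize(s,None,fx=6,fy=6,interpolation=cv2.INTER_CUBIC))
```

```text
(no output)
```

View pics/tc.png

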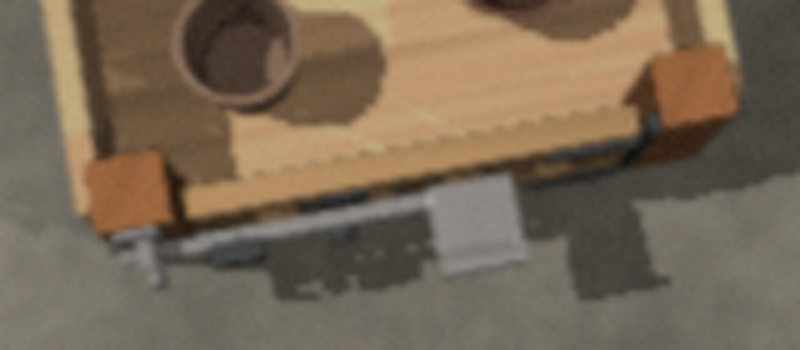

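View pics/sc.png

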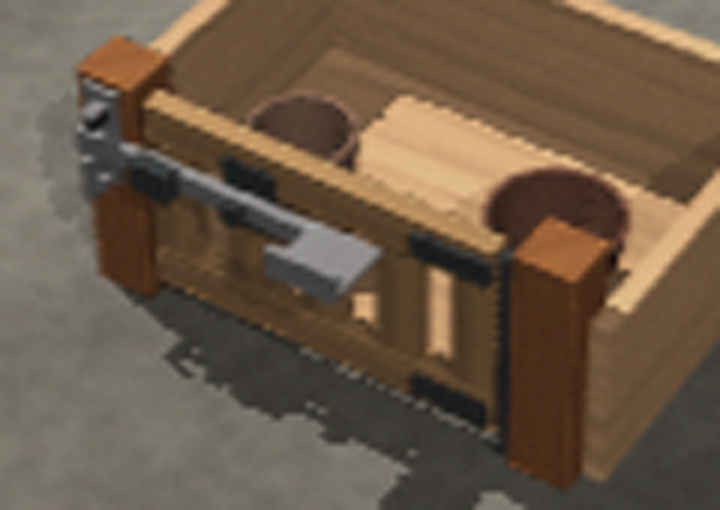

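In the crops, the post-top front corners and the lever plate are clear: the plate is at top-crop (430–525, 178–272). I'll fit the pen pose to these points.

```bash
cat > h.py <<'E'
from cell import *
import cv2,numpy as np
from scipy.spatial.transform import Rotation as R
from scipy.optimize import least_squares
def proj(n,P,c=None):
    c=c or camera_info(n); T=np.linalg.inv(c["world_from_camera"])
    return cv2.projectPoints(np.atleast_2d(P).astype(float),cv2.Rodrigues(T[:3,:3])[0],T[:3,3],c["K"],c["dist_coeffs"])[0][:,0]
def pen(p,P):
    P=np.atleast_2d(P); return R.from_euler('z',p[2]).apply(P)+[p[0],p[1],0]
E
python3 - <<'E'
from h import *
f=-8
obj=dict(
 top=[([f,167,165],(93,233)),([f,127,165],(172,222)),([f,-127,165],(657,127)),([f,-167,165],(737,112)),
      ([-54,-2.5,148],(442,274)),([-54,-47.5,148],(526,260))],
 side=[([f,167,165],(80,75)),([f,127,165],(130,88)),([f,-127,165],(512,262)),([f,-167,165],(583,280)),
      ([f,-167,0],(570,490)),([f,-127,0],(510,462)),([f,167,0],(100,272)),([f,127,0],(155,298))])
off=dict(top=(240,190,5),side=(255,165,6))
C={n:camera_info(n) for n in obj}
def res(p):
    r=[]
    for n,l in obj.items():
        P=np.array([a for a,_ in l])/1000; u=np.array([b for _,b in l])/off[n][2]+np.array(off[n][:2])
        r.append((proj(n,pen(p,P),C[n])-u+(0.1 if 0 else 0)).ravel())
    return np.concatenate(r)
s=least_squares(res,[.4,0,0],loss='soft_l1'); print(s.x); print(res(s.x).reshape(-1,2).round(1))
np.save("pen.npy",s.x)
print("lever",pen(s.x,[-.033,-.025,.132]),"hinge",pen(s.x,[0,-.12,.132]),"tip",pen(s.x,[-.018,.145,.125]))
E
```

```text
[0.57205236 0.00159982 0.18765723]
[[ 0.2  0.4]
 [-0.  -0.4]
 [ 1.2 -0.2]
 [ 0.5 -0.1]
 [-0.4 -2. ]
 [ 0.1 -2.6]
 [-0.8 -1.2]
 [ 0.1  0.6]
 [-0.1 -1.2]
 [-1.1  0.5]
 [-0.5  0.8]
 [-0.6  0.7]
 [-0.1  0.7]
 [-0.6  0.4]]
lever [[ 0.54429565 -0.02911769  0.132     ]] hinge [[ 0.59443929 -0.11629346  0.132     ]] tip [[0.52731749 0.14069616 0.125     ]]
```

```bash
cat >> h.py <<'E'
PEN=np.load("pen.npy")
HINGE=pen(PEN,[0,-.12,0])[0]
def gp(th,P):  # gate frame (x normal,y along,z) -> world
    return R.from_euler('z',PEN[2]+th).apply(P)+HINGE
def tool(): 
    s=state(); q=s["ee_rot"]; return s,np.array(s["eef_pos"]),R.from_quat([q[1],q[2],q[3],q[0]])
def want(th):  # tool x down, tool z along +-gate y
    c,s_=np.cos(PEN[2]+th),np.sin(PEN[2]+th); y=np.array([-s_,c,0]); x=np.array([0,0,-1.])
    return [R.from_matrix(np.column_stack([x,np.cross(g*y,x),g*y])) for g in(1,-1)]
def go(p,th=None):
    """tool shift (units of 60 mm) and turn (units of pi) to reach world p, gate-angle th"""
    s,e,r=tool(); d=r.inv().apply(np.array(p)-e)/.06; print("t %.2f pos %s F %s w %.2f"%(s["time"],e.round(4),np.round(s["contact_force"],2),s["width"]))
    print("q",np.round(s["joint_positions"],2)); print("shift",d.round(3))
    if th is not None:
        for w in want(th): print("turn",((r.inv()*w).as_rotvec()/np.pi).round(3))
E
python3 - <<'E'
from h import *
print(tool()[2].as_matrix().round(3))
go(gp(0,[-.038,.095,.21]),0)
E
```

```text
[[-0.    -0.938  0.347]
 [-0.001  0.347  0.938]
 [-1.    -0.    -0.001]]
t 0.10 pos [0.217  0.5856 0.2219] F [ 0.34  0.42 -1.21] w 1.00
q [-1.28  0.41 -0.01  1.6   0.01  1.13 -0.08]
shift [ 0.211 -8.603 -7.755]
turn [-0.173 -0.    -0.   ]
turn [ 0.827 -0.     0.001]
```

>>> apply_moves:
  moves:
    - [[0,-0.7,-0.63],[0,0,0],1]
    - [[0,-0.7,-0.63],[0,0,0],1]
    - [[0,-0.7,-0.63],[0,0,0],1]
    - [[0,-0.7,-0.63],[0,0,0],1]
    - [[0,-0.7,-0.63],[0,0,0],1]
  newtons: 20

```text
time: 0.72
eef_pos: [0.3487, 0.3314, 0.2193]
ee_rot: [0.577, -0.407, 0.58, 0.406]
contact_force: [1.5, 0.2, -0.3]
width: 0.473
```

>>> apply_moves:
  moves:
    - [[0,-0.7,-0.63],[0,0,0],1]
    - [[0,-0.7,-0.63],[0,0,0],1]
    - [[0,-0.7,-0.63],[0,0,0],1]
    - [[0,-0.7,-0.63],[0,0,0],1]
    - [[0,-0.7,-0.63],[0,0,0],1]

```text
time: 1.35
eef_pos: [0.4844, 0.0732, 0.2197]
ee_rot: [0.577, -0.407, 0.58, 0.406]
contact_force: [1.0, 0.8, 0.5]
width: 0.007
```

Run:
```python
from h import *
go(gp(0,[-.038,.095,.21]),0)
```

```text
t 1.35 pos [0.4844 0.0732 0.2197] F [1.04 0.84 0.49] w 0.01
q [-0.53  0.18  0.32  1.93 -0.06  1.04  1.04]
shift [ 0.163 -1.446 -1.307]
turn [-0.17  -0.001 -0.001]
turn [ 0.83  -0.001  0.001]
```

>>> apply_moves:
  moves:
    - [[0,-0.7,-0.63],[0,0,0],1]
    - [[0,-0.7,-0.63],[0,0,0],1]
    - [[0,0,0],[0.059,0,0],1]
    - [[0,0,0],[0.059,0,0],1]
    - [[0,0,0],[0.059,0,0],1]

```text
time: 1.98
eef_pos: [0.5393, -0.0368, 0.2186]
ee_rot: [0.667, -0.23, 0.671, 0.227]
contact_force: [-0.4, 1.0, -0.1]
width: 0.006
```

>>> apply_moves:
  moves:
    - [[0,0,0],[0.059,0,0],1]
    - [[0,0,0],[0.059,0,0],1]
    - [[0,0,0],[0.059,0,0],1]
    - [[0,0,0],[0.059,0,0],1]
    - [[0,0,0],[0.059,0,0],1]

```text
time: 2.6
eef_pos: [0.5378, -0.0369, 0.217]
ee_rot: [0.698, 0.096, 0.703, -0.1]
contact_force: [0.5, 0.3, 1.2]
width: 0.004
```

>>> apply_moves:
  moves:
    - [[0,0,0],[0.059,0,0],1]
    - [[0,0,0],[0.059,0,0],1]
    - [[0,0,0],[0.059,0,0],1]
    - [[0,0,0],[0.059,0,0],1]
    - [[0,0,0],[0.059,0,0],1]

```text
time: 3.22
eef_pos: [0.5364, -0.0364, 0.2156]
ee_rot: [0.578, 0.4, 0.582, -0.408]
contact_force: [-0.2, -0.6, -0.4]
width: 0.008
```

Run:
```python
from h import *
go(gp(0,[-.038,.095,.165]),0)
cv2.imwrite("pics/w1.png",cv2.cvtColor(snapshot("wrist"),cv2.COLOR_RGB2BGR))
cv2.imwrite("pics/s1.png",cv2.resize(cv2.cvtColor(snapshot("side"),cv2.COLOR_RGB2BGR)[120:260,230:400],None,fx=4,fy=4))
```

```text
t 3.23 pos [ 0.5364 -0.0364  0.2156] F [-0.25 -0.55 -0.43] w 0.01
q [-0.72  0.36  0.9   1.85 -0.31  1.09 -0.92]
shift [ 0.843  0.093 -0.083]
turn [-0.947 -0.006  0.001]
turn [0.053 0.001 0.004]
```

View pics/w1.png

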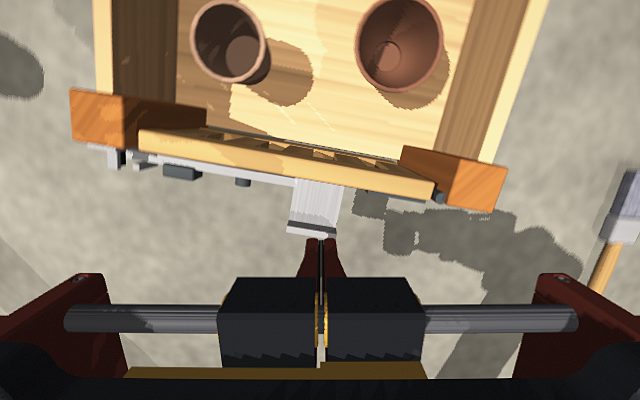

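The wrist view shows the plate at about x 289–342, y 180–238, with the lip as the dark band at y 222–237. The fingertips are at (320,240). I'll compare this with the fitted model.

Run:
```python
from h import *
P=np.array([[-54,95+22.5,148],[-54,95-22.5,148],[-54,117.5,132],[-54,72.5,132],[-33,95,132]])/1e3
print(proj("wrist",gp(0,P)).round(0))
Q=np.array([[-8,167,165],[-8,127,165],[-8,-127,165],[-8,-167,165],[-8,120,160],[-8,-120,160]])/1e3
print(proj("wrist",pen(PEN,Q)).round(0))
s,e,r=tool(); print(proj("wrist",[e]))
im=cv2.imread("pics/w1.png")[160:270,230:410]
cv2.imwrite("pics/w1c.png",cv2.resize(im,None,fx=4,fy=4,interpolation=cv2.INTER_CUBIC))
```

```text
[[286. 227.]
 [336. 235.]
 [288. 221.]
 [335. 228.]
 [315. 204.]]
[[ 71. 143.]
 [124. 152.]
 [445. 206.]
 [492. 214.]
 [137. 153.]
 [434. 203.]]
[[319.64638706 254.12457354]]
```

View pics/w1c.png

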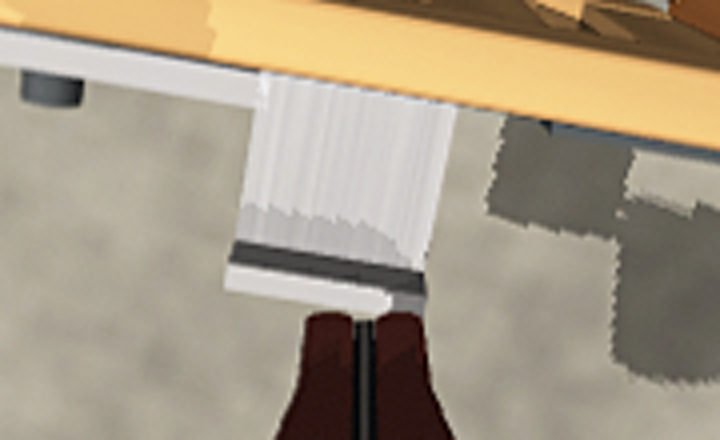

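>>> apply_moves:
  moves:
    - [[0.1,0.093,-0.083],[0.053,0.001,0.004],1]
    - [[0.4,0,0],[0,0,0],1]
    - [[0.4,0,0],[0,0,0],1]
    - [[0,0,0],[0,0,0],1]

```text
time: 3.82
eef_pos: [0.5397, -0.0289, 0.1599]
ee_rot: [0.549, 0.446, 0.549, -0.446]
contact_force: [-0.4, 0.3, 0.6]
width: 0.008
```

Run:
```python
from h import *
go(gp(0,[-.038,.095,.137]),0)
```

```text
t 3.83 pos [ 0.5397 -0.0289  0.1599] F [-0.44  0.31  0.6 ] w 0.01
q [-0.7   0.44  0.88  1.92 -0.41  0.98 -0.99]
shift [ 0.381 -0.009  0.018]
turn [-0.994 -0.    -0.   ]
turn [ 0.006 -0.     0.   ]
```

>>> apply_moves:
  moves:
    - [[0.2,0,0],[0,0,0],1]
    - [[0.13,0,0],[0,0,0],1]
    - [[0,0,0],[0,0,0],1]

```text
time: 4.2
eef_pos: [0.5405, -0.0291, 0.1403]
ee_rot: [0.55, 0.445, 0.55, -0.444]
contact_force: [0.4, -0.1, -0.1]
width: 0.008
```

>>> apply_moves:
  moves:
    - [[0.02,0,0],[0,0,0],1]

```text
time: 4.32
eef_pos: [0.5408, -0.0291, 0.1395]
ee_rot: [0.55, 0.446, 0.55, -0.444]
contact_force: [-0.1, -0.2, -0.3]
width: 0.004
```

>>> apply_moves:
  moves:
    - [[0.02,0,0],[0,0,0],1]

```text
time: 4.45
eef_pos: [0.541, -0.0292, 0.1385]
ee_rot: [0.55, 0.446, 0.549, -0.444]
contact_force: [-0.1, 0.4, -0.3]
width: 0.007
```

>>> apply_moves:
  moves:
    - [[0.02,0,0],[0,0,0],1]

```text
time: 4.58
eef_pos: [0.5412, -0.0292, 0.1374]
ee_rot: [0.55, 0.446, 0.549, -0.444]
contact_force: [0.1, 0.4, -0.5]
width: 0.003
```

Run:
```python
from h import *
go(gp(0,[-.038,.095,.130]),0)
```

```text
t 4.58 pos [ 0.5412 -0.0292  0.1374] F [ 0.13  0.39 -0.46] w 0.00
q [-0.68  0.47  0.86  1.94 -0.44  0.93 -0.96]
shift [ 0.123 -0.032  0.009]
turn [-0.993  0.002 -0.   ]
turn [ 0.007 -0.    -0.001]
```

>>> apply_moves:
  moves:
    - [[0.02,-0.01,0],[0,0,0],1]
    - [[0.02,-0.01,0],[0,0,0],1]

```text
time: 4.82
eef_pos: [0.54, -0.0293, 0.135]
ee_rot: [0.55, 0.446, 0.549, -0.443]
contact_force: [-0.1, -1.1, 0.1]
width: 0.006
```

>>> apply_moves:
  moves:
    - [[0.02,-0.01,0],[0,0,0],1]
    - [[0.02,-0.01,0],[0,0,0],1]

```text
time: 5.08
eef_pos: [0.5388, -0.0296, 0.1324]
ee_rot: [0.55, 0.446, 0.549, -0.443]
contact_force: [1.8, 0.3, 2.3]
width: 0.008
```

>>> apply_moves:
  moves:
    - [[0.02,-0.01,0],[0,0,0],1]
    - [[0.02,-0.01,0],[0,0,0],1]

```text
time: 5.32
eef_pos: [0.5387, -0.0298, 0.1305]
ee_rot: [0.551, 0.446, 0.549, -0.443]
contact_force: [2.1, 0.0, 2.7]
width: 0.006
```

>>> apply_moves:
  moves:
    - [[0.02,-0.01,0],[0,0,0],1]

```text
time: 5.45
eef_pos: [0.5387, -0.0299, 0.1295]
ee_rot: [0.551, 0.447, 0.548, -0.442]
contact_force: [1.7, -0.4, 3.3]
width: 0.006
```

>>> apply_moves:
  moves:
    - [[0.02,-0.01,0],[0,0,0],1]

```text
time: 5.58
eef_pos: [0.5385, -0.03, 0.1285]
ee_rot: [0.552, 0.447, 0.548, -0.442]
contact_force: [3.3, -0.1, 3.0]
width: 0.005
```

>>> apply_moves:
  moves:
    - [[0.015,0.015,0],[0,0,0],1]

```text
time: 5.7
eef_pos: [0.5387, -0.0301, 0.1273]
ee_rot: [0.551, 0.446, 0.548, -0.443]
contact_force: [-2.0, -0.5, 2.2]
width: 0.005
```

>>> apply_moves:
  moves:
    - [[0.02,0.01,0],[0,0,0],1]

```text
time: 5.82
eef_pos: [0.5388, -0.0301, 0.1262]
ee_rot: [0.551, 0.446, 0.549, -0.443]
contact_force: [-3.4, 0.4, 15.1]
width: 0.007
```

```bash
cat >> h.py <<'E'
def ingate(th=0):
    s,e,r=tool(); g=R.from_euler('z',-(PEN[2]+th)); f=g.apply(s["contact_force"])
    print("gate-frame pos mm",(g.apply(e-HINGE)*1e3).round(1),"F",f.round(1),"t",round(s["time"],2))
E
python3 - <<'E'
from h import *
ingate(); go(gp(0,[-.038,.095,.126]),0)
E
```

```text
gate-frame pos mm [-38.6  95.1 126.2] F [-3.2  1.  15.1] t 5.83
t 5.83 pos [ 0.5388 -0.0301  0.1262] F [-3.37  0.39 15.14] w 0.01
q [-0.67  0.48  0.84  1.95 -0.46  0.9  -0.95]
shift [0.003 0.009 0.001]
turn [-0.993  0.003 -0.   ]
turn [ 0.007 -0.    -0.002]
```

>>> apply_moves:
  moves:
    - [[-0.03,0,0],[0,0,0],1]

```text
time: 5.95
eef_pos: [0.5386, -0.0301, 0.1278]
ee_rot: [0.551, 0.446, 0.549, -0.443]
contact_force: [1.7, -0.4, 1.9]
width: 0.006
```

>>> apply_moves:
  moves:
    - [[0,-0.02,0],[0,0,0],1]

```text
time: 6.08
eef_pos: [0.538, -0.0303, 0.128]
ee_rot: [0.551, 0.447, 0.549, -0.443]
contact_force: [2.8, -0.2, 2.1]
width: 0.004
```

Run:
```python
from h import *
ingate(); go(gp(0,[-.044,.095,.128]),0)
```

```text
gate-frame pos mm [-39.4  95.  128. ] F [ 2.7 -0.7  2.1] t 6.08
t 6.08 pos [ 0.538  -0.0303  0.128 ] F [ 2.82 -0.16  2.15] w 0.00
q [-0.67  0.48  0.85  1.95 -0.45  0.91 -0.95]
shift [-0.    -0.077 -0.001]
turn [-0.993  0.003 -0.   ]
turn [ 0.007 -0.    -0.002]
```

>>> apply_moves:
  moves:
    - [[0,-0.04,0],[0,0,0],1]
    - [[0,-0.04,0],[0,0,0],1]

```text
time: 6.32
eef_pos: [0.534, -0.0315, 0.1281]
ee_rot: [0.552, 0.447, 0.548, -0.442]
contact_force: [4.2, 0.2, 2.7]
width: 0.006
```

>>> apply_moves:
  moves:
    - [[0,-0.04,0],[0,0,0],1]

```text
time: 6.45
eef_pos: [0.5325, -0.0327, 0.1285]
ee_rot: [0.553, 0.447, 0.547, -0.442]
contact_force: [5.3, -2.2, 3.3]
width: 0.005
```

Run:
```python
from h import *
ingate()
```

```text
gate-frame pos mm [-45.3  93.7 128.5] F [ 4.8 -3.1  3.3] t 6.45
```

>>> apply_moves:
  moves:
    - [[0.008,-0.06,0.01],[-0.008,0,0],1]
    - [[0.008,-0.06,0.02],[-0.008,0,0],1]

```text
time: 6.7
eef_pos: [0.5277, -0.0369, 0.1283]
ee_rot: [0.566, 0.433, 0.557, -0.427]
contact_force: [4.3, -0.2, 3.0]
width: 0.007
```

Run:
```python
from h import *
ingate()
cv2.imwrite("pics/t2.png",cv2.resize(cv2.cvtColor(snapshot("top"),cv2.COLOR_RGB2BGR)[170:270,240:400],None,fx=4,fy=4))
```

```text
gate-frame pos mm [-50.8  90.5 128.3] F [ 4.2 -1.   3. ] t 6.7
```

View pics/t2.png

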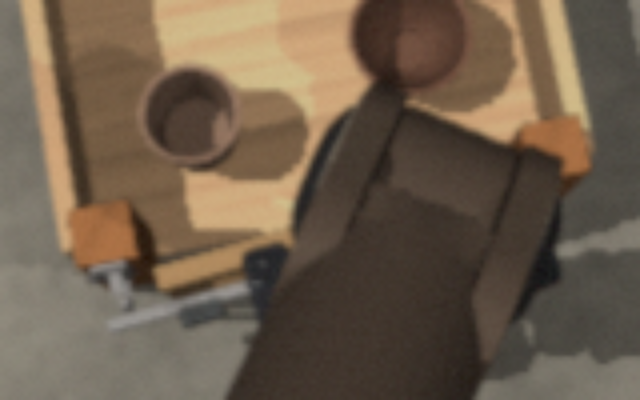

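The bar tip at (110,325) has come out past the keeper and the gate is opening. I'll keep following the arc with the lever still held down.

>>> apply_moves:
  moves:
    - [[0.006,-0.09,0.035],[-0.02,0,0],1]
    - [[0.006,-0.09,0.04],[-0.02,0,0],1]
    - [[0.006,-0.09,0.04],[-0.02,0,0],1]

```text
time: 7.12
eef_pos: [0.5155, -0.0489, 0.1276]
ee_rot: [0.606, 0.376, 0.595, -0.371]
contact_force: [4.8, 0.2, 3.1]
width: 0.003
```

```bash
cat >> h.py <<'E'
def fit(gx=-.044):
    """gate angle from finger position, assuming finger centre at gate x = gx; prints what is needed"""
    s,e,r=tool(); d=(e-HINGE)[:2]; rad=np.hypot(*d); 
    yg=np.sqrt(rad**2-gx**2); th=np.arctan2(d[1],d[0])-np.arctan2(yg,gx)-PEN[2]; th=(th+np.pi)%(2*np.pi)-np.pi
    yaw=np.arctan2(*r.as_matrix()[[1,0],1])-PEN[2]
    print("theta est %.3f, y along gate %.1f, tool yaw rel pen %.3f, tilt %s"%(th,yg*1e3,(yaw+np.pi)%(2*np.pi)-np.pi,r.as_matrix()[:2,0].round(3)))
    ingate(th); print("q",np.round(s["joint_positions"],2)); return th
E
python3 - <<'E'
from h import *
fit()
E
```

```text
theta est 0.239, y along gate 94.0, tool yaw rel pen 0.270, tilt [ 0.018 -0.001]
gate-frame pos mm [-44.   94.  127.6] F [ 4.4 -1.8  3.1] t 7.12
q [-0.62  0.41  0.8   2.01 -0.39  0.85 -0.72]
```

>>> apply_moves:
  moves:
    - [[0,-0.1,0.045],[-0.02,0,0],1]
    - [[0,-0.1,0.045],[-0.02,0,0],1]
    - [[0,-0.1,0.045],[-0.02,0,0],1]
    - [[0,-0.1,0.045],[-0.02,0,0],1]

```text
time: 7.62
eef_pos: [0.5018, -0.0698, 0.1279]
ee_rot: [0.65, 0.295, 0.637, -0.289]
contact_force: [4.7, -0.1, 3.4]
width: 0.005
```

Run:
```python
from h import *
fit()
```

```text
theta est 0.480, y along gate 93.9, tool yaw rel pen 0.531, tilt [0.021 0.   ]
gate-frame pos mm [-44.   93.9 127.9] F [ 3.6 -3.   3.4] t 7.62
q [-0.54  0.37  0.74  2.04 -0.34  0.83 -0.46]
```

>>> apply_moves:
  moves:
    - [[0,-0.1,0.045],[-0.018,0,0],1]
    - [[0,-0.1,0.045],[-0.019,0,0],1]
    - [[0,-0.1,0.045],[-0.019,0,0],1]
    - [[0,-0.1,0.045],[-0.019,0,0],1]
    - [[0,-0.1,0.045],[-0.019,0,0],1]

```text
time: 8.25
eef_pos: [0.4925, -0.0981, 0.128]
ee_rot: [0.688, 0.194, 0.674, -0.187]
contact_force: [4.1, 2.1, 3.1]
width: 0.008
```

Run:
```python
from h import *
fit()
```

```text
theta est 0.768, y along gate 93.7, tool yaw rel pen 0.838, tilt [0.022 0.005]
gate-frame pos mm [-44.   93.7 128. ] F [ 4.  -2.1  3.1] t 8.25
q [-0.43  0.35  0.66  2.04 -0.3   0.82 -0.13]
```

>>> apply_moves:
  moves:
    - [[0,-0.105,0.045],[-0.018,0,0],1]
    - [[0,-0.105,0.045],[-0.018,0,0],1]
    - [[0,-0.105,0.045],[-0.018,0,0],1]
    - [[0,-0.105,0.045],[-0.018,0,0],1]
    - [[0,-0.105,0.045],[-0.018,0,0],1]

```text
time: 8.88
eef_pos: [0.4916, -0.1272, 0.1276]
ee_rot: [0.708, 0.093, 0.695, -0.083]
contact_force: [4.0, 3.4, 3.2]
width: 0.006
```

>>> apply_moves:
  moves:
    - [[0,-0.105,0.045],[-0.018,0,0],1]
    - [[0,-0.105,0.045],[-0.018,0,0],1]
    - [[0,-0.105,0.045],[-0.018,0,0],1]
    - [[0,-0.105,0.045],[-0.018,0,0],1]

```text
time: 9.38
eef_pos: [0.4962, -0.1483, 0.1262]
ee_rot: [0.712, 0.011, 0.702, 0.003]
contact_force: [1.8, 2.1, 3.1]
width: 0.005
```

Run:
```python
from h import *
fit()
```

```text
theta est 1.258, y along gate 93.5, tool yaw rel pen 1.372, tilt [0.015 0.021]
gate-frame pos mm [-44.   93.5 126.2] F [ 2.3 -1.5  3.1] t 9.38
q [-0.21  0.36  0.53  1.99 -0.28  0.84  0.46]
```

>>> apply_moves:
  moves:
    - [[-0.01,-0.105,0.045],[-0.012,0,0],1]
    - [[-0.01,-0.105,0.045],[-0.012,0,0],1]
    - [[-0.01,-0.105,0.045],[-0.012,0,0],1]
    - [[-0.01,-0.105,0.045],[-0.012,0,0],1]

```text
time: 9.88
eef_pos: [0.5045, -0.1666, 0.1263]
ee_rot: [0.708, -0.042, 0.702, 0.063]
contact_force: [1.4, 3.4, 3.3]
width: 0.006
```

Run:
```python
from h import *
fit()
cv2.imwrite("pics/s3.png",cv2.resize(cv2.cvtColor(snapshot("side"),cv2.COLOR_RGB2BGR)[140:280,220:420],None,fx=4,fy=4))
cv2.imwrite("pics/w3.png",cv2.cvtColor(snapshot("wrist"),cv2.COLOR_RGB2BGR))
```

```text
theta est 1.452, y along gate 93.2, tool yaw rel pen 1.531, tilt [0.005 0.031]
gate-frame pos mm [-44.   93.2 126.3] F [ 3.3 -1.6  3.3] t 9.88
q [-0.13  0.39  0.49  1.95 -0.27  0.87  0.65]
```

View pics/w3.png

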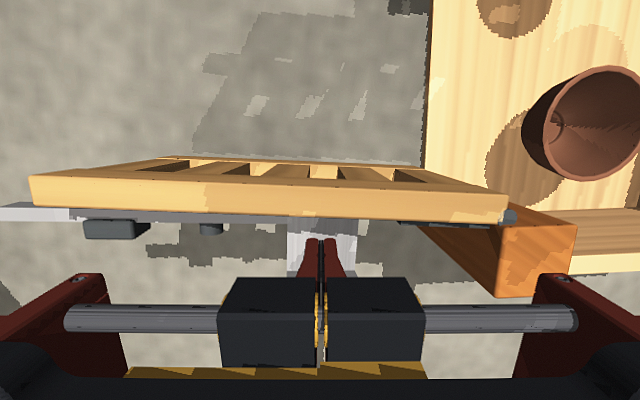

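The gate is nearly square: its top face runs from (30,178)–(33,207) to (495,193)–(503,213). I'll get the angle from those corners.

Run:
```python
from h import *
obs=np.array([[30,178],[495,193],[33,207],[503,214]])
import itertools
c=camera_info("wrist")
def f(p):
    P=np.array([[8,240,p[1]],[8,0+p[2],p[1]],[-8,240,p[1]],[-8,p[2],p[1]]])/1e3
    return (proj("wrist",gp(p[0],P),c)-obs).ravel()
s=least_squares(f,[1.5,150,0],x_scale=[.1,10,5]); print(s.x,f(s.x).round(1))
```

```text
[  1.49441061 156.74795934   4.89086793] [-0.9 -1.3  6.9 -1.1  3.3  1.  -7.3  8.3]
```

>>> apply_moves:
  moves:
    - [[-0.01,-0.105,0.045],[-0.012,0,0],1]
    - [[-0.01,-0.08,0.035],[-0.008,0,0],1]
    - [[-0.05,0,0],[0,0,0],1]
    - [[-0.06,0.01,0],[0,0,0],1]
    - [[-0.08,0.03,0],[0,0,0],1]

```text
time: 10.6
eef_pos: [0.5079, -0.174, 0.138]
ee_rot: [0.704, -0.062, 0.702, 0.085]
contact_force: [0.6, -0.4, -1.1]
width: 0.01
```

Run:
```python
from h import *
fit()
```

```text
theta est 1.534, y along gate 94.2, tool yaw rel pen 1.591, tilt [0.    0.032]
gate-frame pos mm [-44.   94.2 138. ] F [-0.5 -0.6 -1.1] t 10.6
q [-0.11  0.38  0.48  1.92 -0.26  0.9   0.71]
```

>>> apply_moves:
  moves:
    - [[-0.1,0.03,0],[0,0,0],1]
    - [[-0.2,0.02,0],[0,0,0],1]
    - [[-0.5,0,0],[0,0,0],1]
    - [[-0.8,0,0],[0,0,0],1]
    - [[-0.8,0,0],[0,0,0],1]

```text
time: 11.22
eef_pos: [0.5042, -0.1746, 0.2851]
ee_rot: [0.702, -0.061, 0.705, 0.085]
contact_force: [0.3, -0.2, -0.4]
width: 0.003
```

>>> apply_moves:
  moves:
    - [[-0.6,0.5,0],[0,0,0],1]
    - [[0,0.9,0],[0,0,0],1]
    - [[0,0.9,0],[0,0,0],1]
    - [[0,0.9,0],[0,0,0],1]
    - [[0,0.9,0],[0,0,0],1]

```text
time: 11.85
eef_pos: [0.4543, 0.0655, 0.3385]
ee_rot: [0.706, -0.058, 0.701, 0.08]
contact_force: [0.6, 1.1, -0.3]
width: 0.008
```

Run:
```python
from h import *
s,e,_=tool(); print(s["time"],e,s["contact_force"])
a=cv2.cvtColor(snapshot("side"),cv2.COLOR_RGB2BGR)[150:270,210:410]
b=cv2.cvtColor(snapshot("top"),cv2.COLOR_RGB2BGR)
cv2.imwrite("pics/s4.png",cv2.resize(a,None,fx=4,fy=4)); cv2.imwrite("pics/t4.png",b)
```

```text
11.85 [0.45434552 0.0655311  0.33847641] [ 0.63103541  1.11212019 -0.27485331]
```

View pics/s4.png

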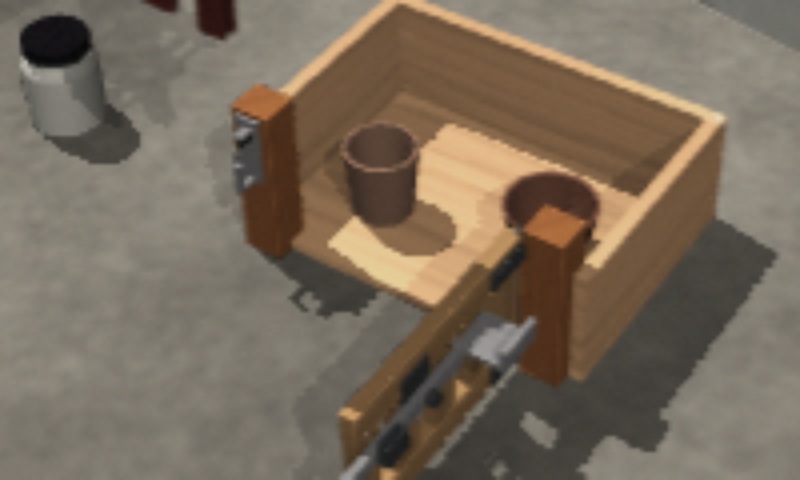

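View pics/t4.png

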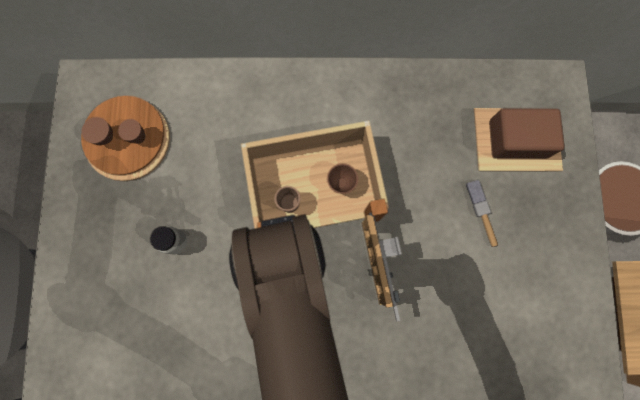

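The gate stands square, with its top edge running from (370,215) to (388,305), parallel to the pen's side wall. The bar lies level along it. The pots, jar and brush are where they were, and the arm is clear.

>>> apply_moves:
  moves:
    - [[0,0,0],[0,0,0],1]
    - [[0,0,0],[0,0,0],1]

```text
time: 12.2
eef_pos: [0.4536, 0.0686, 0.3391]
ee_rot: [0.706, -0.061, 0.701, 0.083]
contact_force: [0.4, 0.3, -0.2]
width: 0.01
```

```bash
python3 -c "
from cell import *
print(finish_job())"
```

```text
the job is handed in; nothing more can be done
None
```

The gate is open roughly square to the pen, the lever is let go and the job is handed in at about 12 s.

- **Pressing:** I pressed the lever with shut fingers and met the guard about 5 mm below rest. It came up in a single step, to about 15 N for one row. That is roughly 12 N over the lifting load, under the 17 N limit but firmer than I'd intended. I backed off about 2 mm at once.
- **Swinging:** I held the lever down the whole way. Pull forces stayed around 5 N, and I felt no catch on the keeper's lip.
- **Last checks:** The two angle estimates just before the final pull read 1.45 rad (finger position) and 1.49 rad (wrist picture, rough fit, up to 8 px off). At release the finger-position estimate read 1.53 rad. The final pictures show the gate parallel to the pen's side wall. The bar looks level along the gate, judged by eye and not measured. The pots, jar and brush appear unmoved, and the arm is clear with contact force near zero.

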